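# Snap a washed analyser cover into its transit rack

## Task

Take the washed blue cover out of the drain stand and put it away in the empty front bay of the transit rack: set its lower edge down in the channel with the cover leaning, swing it upright and press it back against the spring buffers until both spring clips have snapped shut in front of it, then let go. Don't force it - feel for the channel and press it home rather than ramming it - and leave the two grey covers where they are.

Things in the scene. Friction and masses are not known exactly. Their poses are not given: they have to be found in the camera images.
- blue_cover_mid (a point): Centre of the cover to put away: blue metal panel 150 mm wide (its y), 120 high (its z, lower to top edge), 10 thick (its x), dark vents on the front (-x) face, 0.18-0.37 kg. Starts in the near or the far slot of the drain stand, leaning 20 deg, top edge and vents towards the robot. Lift it out along its slope.
- grey_cover_mid (a point): Centre of a grey cover of the same size and lean, in the other slot of the drain stand, 85 mm from the blue one. Leave it there.
- stored_cover_mid (a point): Centre of another grey cover of the same size, already clipped upright in the rear bay of the rack, 65 to 125 mm behind the front bay. Leave it there.
- stand: Steel drain stand, fixed. Origin under its middle, 190 (x) by 186 mm (y), floor 12 mm above the bench. Slots along y at x = -42 and 43 mm: a cover's lower edge stands on the floor before a 10 mm high rubber strip, its front face leans on two 8 mm rods (at y = -50 and 50 mm, reaching 80 mm up the face; a cross rod 45 mm up). The top 35 mm of a cover is free on both faces.
- rack: Transit rack, its base fixed: aluminium, 246 (x) by 230 mm (y), grey posts 155 mm high, two bays one behind the other along its x; the front one (nearer the robot) is empty. Origin on the bench; x points from front to back: covers are pushed back along +x. The front bay is clamped on rails anywhere within 60 mm along x; where is not measured: look or feel for it.
- bay (a point): Seat of the front bay (rack's axes) if it is clamped at the front end of its rails: the middle of a seated cover's lower edge, on the floor of a black channel, 16 mm above the bench; the cover's centre is then 60 mm higher. Channel 13 mm wide at the floor; its front lip, 13 mm high, flares 30 deg forward: a leaning cover stands in it. End stops leave 3 mm at each end and flare above 8 mm.
- bay_aft (a point): The same seat if the bay is clamped at the rear end, 60 mm further along x. The true seat lies between. The bay's two rigid upright back rests stand 6 mm behind the true seat, at y = 59 to 77 mm either side, from the channel floor to 119 mm above it: slid back just above the lip, the lower edge of a cover leaning 25 deg meets them. Between them at least 40 mm deep room for a finger.
- rear_bay (a point): Seat of the rear bay (fixed), alike, holding the stored cover. In every bay keeper tabs (y = 59 to 81 mm either side) lie 6 mm above a seated cover's upper corners and reach 4 mm in front of its seat: a cover cannot come down upright, it goes in leaning and swings up under them.
- clip_left (a joint): Bronze spring clip of the front bay, rack's +y side, 70 to 90 mm above the channel floor; angle in rad, 0 = closed. Its nose stands 3.5 mm over the side edge of a seated cover, 8 mm in front of the seat's middle, with a lead-in flaring 26 deg, 17 mm to the front. The cover's edge cams it out to about 0.1 rad; it springs shut once the cover is all but on its rests.
- clip_right (a joint): The same clip on the rack's -y side. Behind the cover two spring buffers (y = 68 mm either side, 98 mm above the channel floor) stand 4 mm proud of the rests, 2 to 6 N each; they keep a clipped cover some 1.5 mm off its rests against the noses, 1 deg from upright. Pressing home past clips and buffers takes 10 to 20 N near the top edge.
Things that resemble listed ones, but are neither listed nor needed, are in the scene too. Leave any yellow look-alike of the part that bears blue_cover_mid alone.

How it is judged:
At the end, for the whole second after the job is handed in: The blue cover stands on the channel floor of the front bay (2.5 mm), within 2.5 mm of the range of its seat front to back, 5 mm sideways and within 0.05 rad of square and upright, both front clips are closed (below 0.04 rad), and it is released and at rest (x of blue_cover_mid in the frame of bay between -0.0025 and 0.0625 m and y of blue_cover_mid in the frame of bay between -0.005 and 0.005 m and z of blue_cover_mid in the frame of bay between 0.0575 and 0.0625 m and angle between the x axis of blue_cover_mid and the x axis of bay, either way round below 0.05 rad and angle between the z axis of blue_cover_mid and the z axis of bay, either way round below 0.05 rad and value of joint each of clip_left, clip_right below 0.04 rad and linear speed of blue_cover below 0.02 m/s); the robot touches nothing.
It fails at once if the blue cover is forced into the rack (more than 75 N between them) (contact force between blue_cover and rack above 75 N).
It fails at once if the grey cover in the drain stand is moved by more than 15 mm (distance of grey_cover_mid from where it was at the start of the episode above 0.015 m).
It fails at once if the stored grey cover is moved by more than 8 mm (distance of stored_cover_mid from where it was at the start of the episode above 0.008 m).
It also fails if it takes over 54 s, if anything falls off the work surface, if the arm or the gripper's body presses on something with over 40 N, if the wrist force passes 120 N, or if a joint passes its speed limit or range.

## Robot

A 6-joint arm with a two-finger parallel gripper is mounted at the origin on the work surface. World frame = base frame: x ahead of the robot, y to its left, z up, the work surface at z = 0. Lengths are in m, angles in rad, forces in N, time in s.
With the tool pointing down it reaches from about 0.375 to 0.975 m from the base axis. Payload 3.8 kg.
Tool frame: the origin (TCP) lies at the very end of the fingers, on their centre line; the grasp point (between the pads) lies 19 mm behind it; z points along the fingers, y is the line along which they close (so a half turn about z gives the same grasp; the last joint's range is limited). The gripper opens to 85 mm and grips with 20 to 120 N. Pads are 22 mm wide; open, the fingers measure 114 mm over their backs; the gripper's body (76 mm by 85 mm) begins 54 mm behind the grasp point. The pads swing forward as they close: fully open they stand 13 mm farther back than shut.
Start: joints at [-0.037, 0.264, 1.604, -0, 1.274, -0.037], TCP at [0.675, -0, 0.231] pointing down, gripper open.
Joint ranges: [-2.63, 2.63], [-0.94, 2.18], [0.31, 2.57], [-1.31, 4.45], [0, 2.66], [-2.55, 2.55]. Speed limits (rad/s): [2.57, 2.57, 3.14, 3.14, 3.14, 3.14].

## Interface

Orientations are given as a unit quaternion [w, x, y, z].
In Python, from cell import ctrl, eyes, workorder gives the robot as it stands.
- The arm moves only by the tool move_arm, never from a script. Its argument "series" is a list of rows, each an object of numbers: "tx", "ty", "tz": the shift along the tool's x, y, z in cm; "rx", "ry", "rz": the turn, a rotation vector about the tool's x, y, z in rad; "claw": the finger opening in cm, from 0 to 8.54. In form: [{"tx": .., "ty": .., "tz": .., "rx": .., "ry": .., "rz": .., "claw": ..}, ...]. A call has 1 to 5 rows; each row shifts and turns the commanded pose from where the row before left it, along the tool's axes as they then stand; what a row does not reach is not made up. A row lasts 1/12 s, in which the tool goes at most 41.7 mm and 7.16 degrees, less where a joint would pass 70% of its speed; a pose out of reach is approached as far as the arm can. A call with a gripper value outside its range is refused whole. The fingers move at their own pace and stop on an object; "grip_force" is the grip in N (left out, the last holds). Time passes only in rows, so rows that do not move let the fingers close. It gives the time, the measured TCP pose, the force, the opening and the grip force at its end, in the units of the state.
- ctrl.observe(): the state, without advancing time (a new reading comes with each control period).
- eyes.snapshot(name): name is "scene" or "side" or "wrist"; returns the picture (400x640x3 uint8, blue, green, red); there is no depth.
- eyes.camera_model(name): a dict with "fx", "fy", "cx", "cy" (pixels), "D" ([k1, k2, p1, p2, k3] as OpenCV has them; the pictures are not rectified), "pose" (4x4, takes a point from camera to world coordinates). Camera axes: x right, y down, z forward; pixel columns grow to the right and rows downward; lengths in m; the calibration is good to about 2 mm. A picture is of the moment at which its call begins: read the wrist's pose just before it. camera_model takes no time and is no camera call; for the wrist camera it gives the pose at the moment of the call.
- workorder.close_job(): hands the job in; it is judged then, once.
The state is a dict: "time": time; "joints": joint angles; "joint_vel": joint speeds; "joint_torque": joint torques, N m; "position": TCP position; "ee_rot": TCP orientation; "ft_force": force on the tool from outside, world axes, zero at the start; "moment": the same for the moment, N m; "finger_gap": opening from 0.0 (shut) to 1.0 (fully open); "grasp_force": force on a finger pad.
Only numpy, scipy, OpenCV 4.12 (cv2) and the standard library are available. Lean on these libraries where they do the work, as an engineer would, in place of code of your own. Each camera call takes 0.05 s, during which the arm holds its last target. There are 200 camera calls.

## Working session

There is one attempt and no reset: what is moved stays moved. The work goes in short steps, Python scripts to look and compute and a tool call to move; the robot and the scene stay as the last step left them, time stands still between calls to the robot, and variables do not carry over. Pictures are saved under pics/ and viewed, at most 10 in all, crops included, and the job is handed in when it is done.

Besides the shell and the picture viewer there is one more tool, called after "Call:" as a command line: name --argument value ..., lists and objects as JSON in quotes. move_arm: Moves the arm, as the interface text tells. Its arguments: {"type":"object","properties":{"series":{"type":"array"},"grip_force":{"type":"number"}},"required":["series"]}

```bash
ls; mkdir -p pics; python3 - <<'E'
from cell import ctrl, eyes
import cv2,numpy as np
print(ctrl.observe())
for n in ("scene","side"):
    cv2.imwrite(f"pics/{n}0.png",eyes.snapshot(n)); m=eyes.camera_model(n); print(n,m)
print(eyes.camera_model("wrist"))
E
```

```text
pics
{'time': 0.0, 'joints': array([-3.69088247e-02,  2.64741564e-01,  1.60536142e+00, -1.49130599e-05,
        1.27368241e+00, -3.68947030e-02]), 'joint_vel': array([ 0.00027729,  0.00020137, -0.0002875 , -0.00073786,  0.00065426,
       -0.00112249]), 'joint_torque': array([ 6.10465631e-04, -5.15121067e+01, -3.67308676e+01, -4.07824507e-05,
        1.31324201e-02,  1.46811578e-05]), 'position': array([6.74281754e-01, 1.37542810e-05, 2.29976611e-01]), 'ee_rot': array([-0.00079848,  0.7071098 ,  0.70710291, -0.00075135]), 'ft_force': array([-1.14852458,  0.9901806 ,  0.67088058]), 'moment': array([ 0.02738686,  0.02402847, -0.00174241]), 'grasp_force': 0.0, 'finger_gap': 1.0006182057948247}
scene {'fx': 425.9740930492002, 'fy': 425.9740930492002, 'cx': 321.9808195441662, 'cy': 200.07675770511452, 'D': array([-0.11828624,  0.        ,  0.        ,  0.        ,  0.        ]), 'pose': array([[ 0.69215834,  0.48931594, -0.53055324,  1.16930557],
       [ 0.7216113 , -0.45498478,  0.52179113, -0.49493207],
       [ 0.01392707, -0.7440153 , -0.66801742,  0.85271862],
       [ 0.        ,  
[... 406 characters left out ...]
     [ 3.09999948e-04, -6.82681994e-01, -7.30715539e-01,
         7.97325364e-01],
       [ 0.00000000e+00,  0.00000000e+00,  0.00000000e+00,
         1.00000000e+00]])}
{'fx': 279.4431541387148, 'fy': 279.4431541387148, 'cx': 318.5335729770547, 'cy': 206.11383578061444, 'D': array([-0.02149008,  0.        ,  0.        ,  0.        ,  0.        ]), 'pose': array([[ 9.99998063e-01, -5.43724776e-04, -1.89176867e-03,
         6.74014092e-01],
       [-1.11751603e-03, -9.48005371e-01, -3.18252366e-01,
         8.14683452e-02],
       [-1.62036517e-03,  3.18253863e-01, -9.48004142e-01,
         3.73493980e-01],
       [ 0.00000000e+00,  0.00000000e+00,  0.00000000e+00,
         1.00000000e+00]])}
```

View pics/scene0.png

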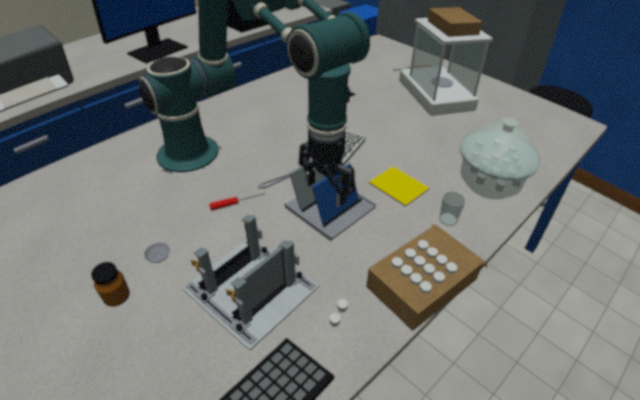

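View pics/side0.png

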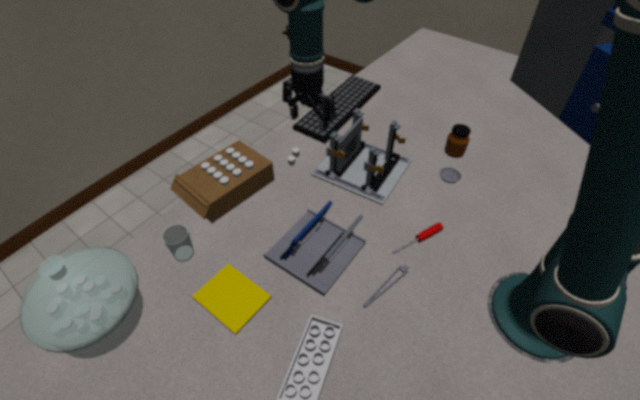

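The candidates for the blue cover are:
- the blue panel in the stand, scene (335,198) / side (306,230)
- the grey panel in the other slot, scene (303,188) / side (338,243)
- the yellow panel lying flat, scene (399,185) / side (232,297)
- the grey stored cover in the rack, scene (265,285)

The blue panel in the stand's far slot fits the description. I'll check it in a close crop.

```bash
cat > h.py <<'E'
import cv2,numpy as np
from cell import ctrl,eyes
def ray(m,uv):
    K=np.array([[m['fx'],0,m['cx']],[0,m['fy'],m['cy']],[0,0,1]])
    p=cv2.undistortPoints(np.array(uv,float).reshape(-1,1,2),K,np.array(m['D']))[:,0]
    T=m['pose']; d=np.c_[p,np.ones(len(p))]@T[:3,:3].T
    return T[:3,3],d
def onplane(m,uv,z):
    o,d=ray(m,uv); return o+d*((z-o[2])/d[:,2])[:,None]
def proj(m,P):
    K=np.array([[m['fx'],0,m['cx']],[0,m['fy'],m['cy']],[0,0,1]]);T=np.linalg.inv(m['pose'])
    return cv2.projectPoints(np.array(P,float).reshape(-1,1,3),cv2.Rodrigues(T[:3,:3])[0],T[:3,3],K,np.array(m['D']))[0][:,0]
def tri(m1,a,m2,b):
    o1,d1=ray(m1,a);o2,d2=ray(m2,b);out=[]
    for x,y in zip(d1,d2):
        A=np.c_[x,-y];s=np.linalg.lstsq(A,o2-o1,rcond=None)[0]
        p,q=o1+x*s[0],o2+y*s[1];out.append(np.r_[(p+q)/2,np.linalg.norm(p-q)])
    return np.array(out)
E
python3 - <<'E'
import cv2,numpy as np
s=cv2.imread('pics/scene0.png');d=cv2.imread('pics/side0.png')
def c(i,x,y,w,h): return cv2.resize(i[y:y+h,x:x+w],(400,300),interpolation=cv2.INTER_CUBIC)
o=np.vstack([np.hstack([c(s,270,150,120,90),c(d,255,195,120,90)]),np.hstack([c(s,175,210,160,120+15)[:, :],c(d,300,105,128,96)])])
o=cv2.convertScaleAbs(o,alpha=1.5,beta=20)
cv2.imwrite('pics/crop1.png',o)
E
```

```text
(no output)
```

View pics/crop1.png

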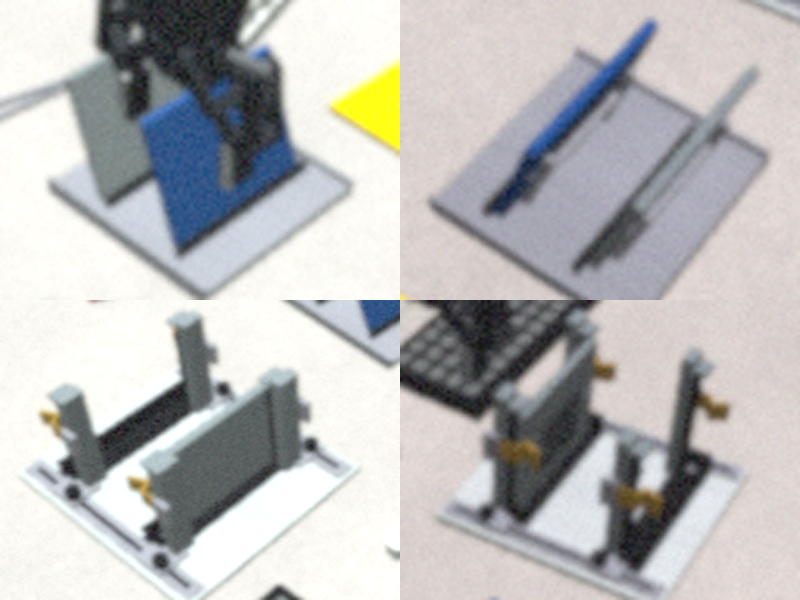

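```bash
python3 - <<'E'
from h import *
np.set_printoptions(precision=4,suppress=True)
S=eyes.camera_model('scene');D=eyes.camera_model('side')
print('rack scene',onplane(S,[(183,287.4),(253,345),(318.2,285.2)],.008))
print('rack side',onplane(D,[(312.2,173.8),(383.2,200.4),(411.4,159.4)],.008))
print('stand scene',onplane(S,[(285,205.5),(331.5,239),(375.6,205.5)],.01))
print('stand side',onplane(D,[(264.6,255.9),(309,210),(365.4,241.5)],.01))
for n,m in(('scene',S),('side',D)):
    i=cv2.imread(f'pics/{n}0.png');h=cv2.cvtColor(i,cv2.COLOR_BGR2HSV)
    k=cv2.inRange(h,(105,110,40),(125,255,255));k[:150]=0
    if n=='scene':k[:,:270]=0;k[:,400:]=0
    cs,_=cv2.findContours(k,0,1);c=max(cs,key=cv2.contourArea)
    print(n,cv2.contourArea(c),cv2.approxPolyDP(c,2.5,True)[:,0].tolist())
print('yz ref', tri(S,[(312.9,185.4)],D,[(255+130/3.333,195+155/3.333)]),tri(S,[(349.5,164.1)],D,[(331.5,202.5)]))
E
```

```text
rack scene [[ 0.4976 -0.3042  0.008 ]
 [ 0.7367 -0.2716  0.008 ]
 [ 0.7162 -0.0568  0.008 ]]
rack side [[ 0.7109 -0.056   0.008 ]
 [ 0.4753 -0.091   0.008 ]
 [ 0.4939 -0.306   0.008 ]]
stand scene [[0.4436 0.0679 0.01  ]
 [0.6306 0.0735 0.01  ]
 [0.6243 0.262  0.01  ]]
stand side [[0.6188 0.2614 0.01  ]
 [0.6246 0.0699 0.01  ]
 [0.437  0.0677 0.01  ]]
scene 897.0 [[326, 176], [312, 186], [324, 223], [358, 200], [354, 190], [346, 196], [344, 204], [337, 207], [334, 204], [335, 187]]
side 193.5 [[330, 202], [294, 238], [291, 247]]
yz ref [[0.5217 0.176  0.0705 0.102 ]] [[0.5392 0.162  0.1738 0.0902]]
```

Call:
move_arm --series '[{"tx": -3.25, "ty": -0.9, "tz": -1.25}, {"tx": -3.25, "ty": -0.9, "tz": -1.25}, {"tx": -3.25, "ty": -0.9, "tz": -1.25}, {"tx": -3.25, "ty": -0.9, "tz": -1.25}]'

```text
invalid input at $.series[0]: expected keys tx, ty, tz, rx, ry, rz, claw
```

Call:
move_arm --series '[{"tx": -3.25, "ty": -0.9, "tz": -1.25}, {"tx": -3.25, "ty": -0.9, "tz": -1.25}, {"tx": -3.25, "ty": -0.9, "tz": -1.25}, {"tx": -3.25, "ty": -0.9, "tz": -1.25}, {"tx": 0}]'

```text
invalid input at $.series[0]: expected keys tx, ty, tz, rx, ry, rz, claw
```

```bash
python3 - <<'E'
from h import *
import pickle
o=ctrl.observe();m=eyes.camera_model('wrist');i=eyes.snapshot('wrist')
print(o['time'],o['position'],o['joint_vel'].round(3))
pickle.dump(m,open('w1.pkl','wb'));cv2.imwrite('pics/w1.png',i)
c=i[:330,140:540];cv2.imwrite('pics/w1v.png',cv2.convertScaleAbs(cv2.resize(c,(800,660),interpolation=cv2.INTER_CUBIC)[:600],alpha=1.2))
s=eyes.snapshot('scene');cv2.imwrite('pics/scene1.png',s)
s=eyes.snapshot('side');cv2.imwrite('pics/side1.png',s)
E
```

```text
0.1 [6.74314472e-01 3.73015928e-05 2.30066094e-01] [ 0.001 -0.    -0.004 -0.002  0.    -0.   ]
```

View pics/w1v.png

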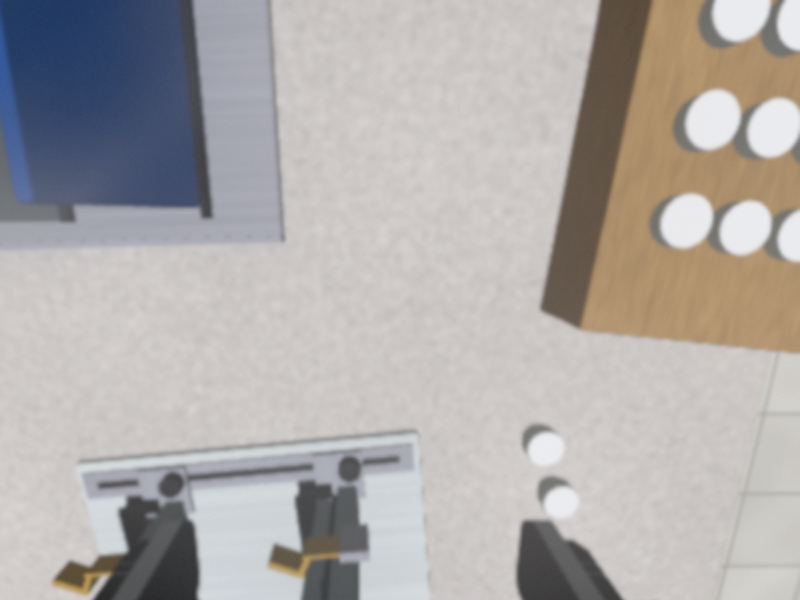

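The moves were refused because every key is required. The wrist view from the start pose shows the blue cover at the upper left and the rack's +y side at the bottom, from (80,465) to (415,435) in the crop.

Call:
move_arm --series '[{"tx": -3.25, "ty": -0.9, "tz": -1.25, "rx": 0, "ry": 0, "rz": 0, "claw": 8.5}, {"tx": -3.25, "ty": -0.9, "tz": -1.25, "rx": 0, "ry": 0, "rz": 0, "claw": 8.5}, {"tx": -3.25, "ty": -0.9, "tz": -1.25, "rx": 0, "ry": 0, "rz": 0, "claw": 8.5}, {"tx": -3.25, "ty": -0.9, "tz": -1.25, "rx": 0, "ry": 0, "rz": 0, "claw": 8.5}]'

```text
time: 0.58
position: [0.6384, -0.1309, 0.2816]
ee_rot: [-0.0, 0.707, 0.707, -0.0]
ft_force: [0.7, -0.1, -0.3]
finger_gap: 0.995
grasp_force: 0.0
```

Call:
move_arm --series '[{"tx": -3.25, "ty": -0.9, "tz": -1.25, "rx": 0, "ry": 0, "rz": 0, "claw": 8.5}, {"tx": -3.25, "ty": -0.9, "tz": -1.25, "rx": 0, "ry": 0, "rz": 0, "claw": 8.5}, {"tx": -3.25, "ty": -0.9, "tz": -1.25, "rx": 0, "ry": 0, "rz": 0, "claw": 8.5}, {"tx": -3.25, "ty": -0.9, "tz": -1.25, "rx": 0, "ry": 0, "rz": 0, "claw": 8.5}, {"tx": 0, "ty": 0, "tz": 0, "rx": 0, "ry": 0, "rz": 0, "claw": 8.5}]'

```text
time: 1.0
position: [0.6021, -0.2664, 0.3347]
ee_rot: [0.003, 0.709, 0.705, -0.001]
ft_force: [0.5, -0.2, 0.4]
finger_gap: 0.994
grasp_force: 0.0
```

```bash
python3 - <<'E'
from h import *
import pickle
o=ctrl.observe();m=eyes.camera_model('wrist');i=eyes.snapshot('wrist')
print(o['time'],o['position'],o['joint_vel'].round(3))
pickle.dump(m,open('w2.pkl','wb'));cv2.imwrite('pics/w2.png',i)
c=i[:225,190:490];cv2.imwrite('pics/w2v.png',cv2.convertScaleAbs(cv2.resize(c,(800,600),interpolation=cv2.INTER_CUBIC),alpha=1.1))
E
```

```text
1.0 [ 0.60210113 -0.26642469  0.3346557 ] [ 0.061  0.004  0.037  0.074 -0.015  0.063]
```

View pics/w2v.png

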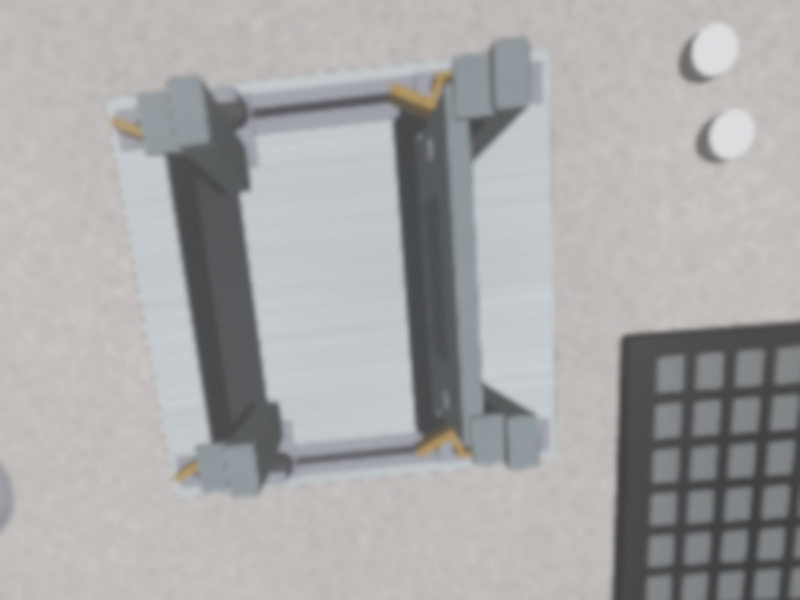

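```bash
python3 - <<'E'
from h import *
import pickle
np.set_printoptions(precision=4,suppress=True)
m=pickle.load(open('w2.pkl','rb'))
f=lambda L:[(190+x/2.6667-.3,y/2.6667-.3) for x,y in L]
for z in(.006,.01):
    c=onplane(m,f([(108,102),(548,52),(550,460),(180,495)]),z);e=[c[1]-c[0],c[2]-c[3],c[0]-c[3],c[1]-c[2]]
    print(z,c[:,:2],c.mean(0),[np.linalg.norm(v) for v in e],[np.degrees(np.arctan2(v[1],v[0])) for v in e])
P=onplane(m,f([(190,112),(510,72),(243,468),(522,441)]),.155)
print('posts F+ R+ F- R-',P)
ex=np.array([np.cos(a:=np.arctan2(*(-(P[0]-P[2])[:2]*[1,-1])[::1])),0,0])
v=(P[0]-P[2])/np.linalg.norm(P[0]-P[2]);print('yaw F',np.degrees(np.arctan2(-v[0],v[1])))
v=(P[1]-P[3])/np.linalg.norm(P[1]-P[3]);print('yaw R',np.degrees(np.arctan2(-v[0],v[1])))
print('stored top edge',onplane(m,f([(452,110),(466,250),(474,435)]),.136))
print('front channel lip edges z~.02',onplane(m,f([(192,280),(252,280)]),.025))
print('cam',m['pose'][:3,3])
E
```

```text
0.006 [[ 0.4723 -0.0797]
 [ 0.7165 -0.0566]
 [ 0.7356 -0.2849]
 [ 0.4958 -0.3064]] [ 0.605  -0.1819  0.006 ] [np.float64(0.2452982743351189), np.float64(0.24078413265457319), np.float64(0.22800298351818576), np.float64(0.22909912265404997)] [np.float64(5.387535830304606), np.float64(5.12744234966141), np.float64(95.91486175893715), np.float64(94.78275046179603)]
0.01 [[ 0.4734 -0.0805]
 [ 0.7155 -0.0577]
 [ 0.7344 -0.2841]
 [ 0.4967 -0.3054]] [ 0.605  -0.1819  0.01  ] [np.float64(0.24321769809052224), np.float64(0.23874184455517755), np.float64(0.22606910284784312), np.float64(0.22715594472691653)] [np.float64(5.387535830304609), np.float64(5.1274423496614006), np.float64(95.91486175893715), np.float64(94.78275046179604)]
posts F+ R+ F- R- [[ 0.5442 -0.1165  0.155 ]
 [ 0.6662 -0.1036  0.155 ]
 [ 0.5579 -0.2558  0.155 ]
 [ 0.6802 -0.2446  0.155 ]]
yaw F 5.597508359181859
yaw R 5.685630721768096
stored top edge [[ 0.6472 -0.1124  0.136 ]
 [ 0.6552 -0.1657  0.136 ]
 [ 0.6625 -0.2452  0.136 ]]
front channel lip edges z~.02 [[ 0.5165 -0.1747  0.025 ]
 [ 0.5508 -0.175   0.025 ]]
cam [ 0.6014 -0.1842  0.4776]
```

The wrist view shows the rack clearly. Its base corners in the crop are (108,102), (548,52), (550,460) and (180,495), giving a yaw of about 5.4°. The front channel is near crop x 192–252, which puts the front seat at about (0.533, -0.188). The stand is next.

Call:
move_arm --series '[{"tx": 3.9, "ty": -0.8, "tz": 0, "rx": 0, "ry": 0, "rz": 0, "claw": 8.5}, {"tx": 3.9, "ty": -0.8, "tz": 0, "rx": 0, "ry": 0, "rz": 0, "claw": 8.5}, {"tx": 3.9, "ty": -0.8, "tz": 0, "rx": 0, "ry": 0, "rz": 0, "claw": 8.5}, {"tx": 3.9, "ty": -0.8, "tz": 0, "rx": 0, "ry": 0, "rz": 0, "claw": 8.5}, {"tx": 3.9, "ty": -0.8, "tz": 0, "rx": 0, "ry": 0, "rz": 0, "claw": 8.5}]'

```text
time: 1.47
position: [0.562, -0.0623, 0.3304]
ee_rot: [-0.001, 0.707, 0.707, -0.0]
ft_force: [-0.4, 0.6, 0.3]
finger_gap: 0.998
grasp_force: 0.0
```

Call:
move_arm --series '[{"tx": 3.9, "ty": -0.8, "tz": 0, "rx": 0, "ry": 0, "rz": 0, "claw": 8.5}, {"tx": 3.9, "ty": -0.8, "tz": 0, "rx": 0, "ry": 0, "rz": 0, "claw": 8.5}, {"tx": 3.9, "ty": -0.8, "tz": 0, "rx": 0, "ry": 0, "rz": 0, "claw": 8.5}, {"tx": 3.9, "ty": -0.8, "tz": 0, "rx": 0, "ry": 0, "rz": 0, "claw": 8.5}, {"tx": 0, "ty": 0, "tz": 0, "rx": 0, "ry": 0, "rz": 0, "claw": 8.5}]'

```text
time: 1.88
position: [0.5286, 0.0984, 0.3308]
ee_rot: [-0.002, 0.705, 0.71, 0.001]
ft_force: [-0.3, -0.5, 0.4]
finger_gap: 0.992
grasp_force: 0.0
```

```bash
python3 - <<'E'
from h import *
import pickle
o=ctrl.observe();m=eyes.camera_model('wrist');i=eyes.snapshot('wrist')
print(o['time'],o['position'],o['joint_vel'].round(3))
pickle.dump(m,open('w3.pkl','wb'));cv2.imwrite('pics/w3.png',i)
c=i[:225,190:490];cv2.imwrite('pics/w3v.png',cv2.convertScaleAbs(cv2.resize(c,(800,600),interpolation=cv2.INTER_CUBIC),alpha=1.3,beta=15))
E
```

```text
1.8833 [0.52862166 0.098379   0.3307593 ] [-0.08   0.011 -0.01  -0.085 -0.007 -0.093]
```

View pics/w3v.png

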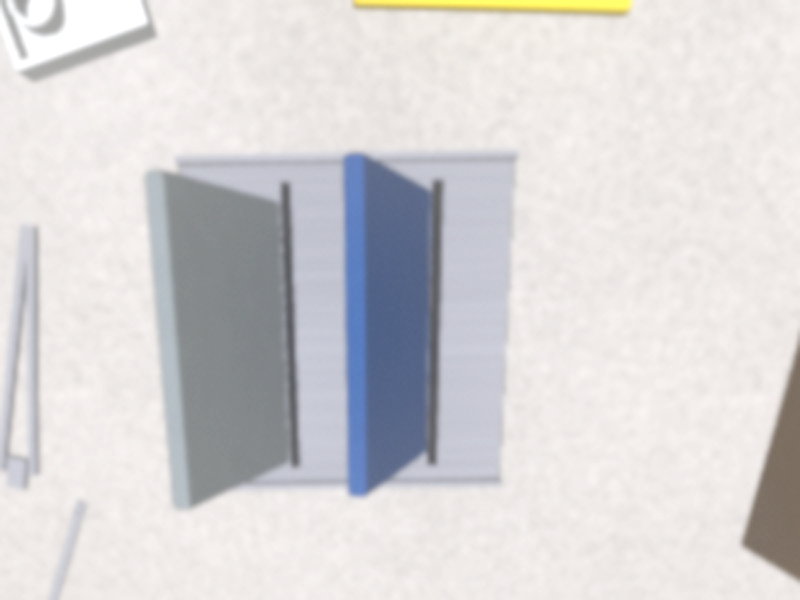

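The blue cover's top edge runs from about (356,155) to (358,494) in the crop. It stands in the far slot with the grey cover nearer the robot.

```bash
python3 - <<'E'
from h import *
import pickle
np.set_printoptions(precision=4,suppress=True)
m=pickle.load(open('w3.pkl','rb'))
f=lambda L:[(190+x/2.6667-.3,y/2.6667-.3) for x,y in L]
def rep(n,L,z):
    P=onplane(m,f(L),z);v=P[0]-P[1];print(n,P[:,:2].tolist(),P.mean(0),np.linalg.norm(v),'yaw',np.degrees(np.arctan2(-v[0],v[1])))
rep('blue',[(356,155),(358.5,494)],.1265)
rep('grey',[(155,171),(182,507)],.1265)
rep('strip blue',[(437,181),(432,464)],.022)
S=eyes.camera_model('scene');
a=onplane(m,f([(517,153),(500,482)]),.012);print('stand r edge',a)
# full-res strip ends
i=cv2.imread('pics/w3.png');h=cv2.cvtColor(i,cv2.COLOR_BGR2HSV)
k=cv2.inRange(h,(100,120,130),(125,255,255));k[300:]=0
cs,_=cv2.findContours(k,0,1);c=max(cs,key=cv2.contourArea);r=cv2.minAreaRect(c);b=cv2.boxPoints(r);print(r);
b=b[np.argsort(b[:,1])];q=np.array([b[:2].mean(0)+[0,0],b[2:].mean(0)])
P=onplane(m,q,.1265);print('mask',P,np.linalg.norm(P[0]-P[1]),P.mean(0))
o=ctrl.observe();print(o['time'],o['position'],o['ee_rot'])
E
```

```text
blue [[0.5320877961596671, 0.23928001531468795], [0.5349274974133876, 0.09261310689117724]] [0.5335 0.1659 0.1265] 0.14669439638145984 yaw 1.10919751707228
grey [[0.4470005945337534, 0.2328448374565803], [0.4497156726002689, 0.08563276896018927]] [0.4484 0.1592 0.1265] 0.14723710388313604 yaw 1.0566041286779089
strip blue [[0.5782818305821573, 0.24464454627861065], [0.582170358522406, 0.08592004852203912]] [0.5802 0.1653 0.022 ] 0.15877212235659627 yaw 1.403385652300878
stand r edge [[0.6235 0.2608 0.012 ]
 [0.6271 0.0726 0.012 ]]
((322.9001159667969, 121.01158142089844), (124.03523254394531, 5.483905792236328), 89.39690399169922)
mask [[0.531  0.2381 0.1265]
 [0.5342 0.0951 0.1265]] 0.14298239974770666 [0.5326 0.1666 0.1265]
1.9333 [0.5295 0.0954 0.3307] [-0.0008  0.7047  0.7095  0.0001]
```

Call:
move_arm --series '[{"tx": 2.5, "ty": 0, "tz": 0, "rx": 0, "ry": 0, "rz": -0.02, "claw": 5.5}, {"tx": 2.5, "ty": 0, "tz": 0, "rx": -0.117, "ry": 0, "rz": 0, "claw": 5.5}, {"tx": 2.4, "ty": 0, "tz": 0, "rx": -0.116, "ry": 0, "rz": 0, "claw": 5.5}, {"tx": 0, "ty": 0, "tz": 0, "rx": -0.116, "ry": 0, "rz": 0, "claw": 5.5}, {"tx": 0, "ty": 0, "tz": 0, "rx": 0, "ry": 0, "rz": 0, "claw": 5.5}]'

```text
time: 2.35
position: [0.5248, 0.1649, 0.3266]
ee_rot: [0.121, 0.688, 0.705, 0.122]
ft_force: [-1.7, -0.6, -2.1]
finger_gap: 0.643
grasp_force: 0.0
```

```bash
cat >> h.py <<'E'
from scipy.spatial.transform import Rotation as R
def RT(yaw,lean): # tool down, yaw about world z, leaning (top toward -x by lean)
    B=np.array([[0,1,0],[1,0,0],[0,0,-1.]])
    return R.from_euler('z',yaw,degrees=True)*R.from_matrix(B)*R.from_rotvec([-np.radians(lean),0,0])
def togo(T,rot=None):
    o=ctrl.observe();q=o['ee_rot'];c=R.from_quat(np.r_[q[1:],q[0]])
    print('t',round(o['time'],2),'pos',o['position'].round(4),'F',o['ft_force'].round(1),'gap',round(o['finger_gap'],3),'grip',round(o['grasp_force'],1),'shift cm',(c.inv().apply(np.array(T)-o['position'])*100).round(2),
      'turn',(c.inv()*rot).as_rotvec().round(4) if rot is not None else '')
E
python3 - <<'E'
from h import *
F=np.array([.5335,.166,.1265])+.031*RT(1.2,20).apply([0,0,1]);print(F)
togo(F-.1*RT(1.2,20).apply([0,0,1]),RT(1.2,20))
E
```

```text
[0.5441003  0.16622204 0.09736953]
t 2.35 pos [0.5248 0.1649 0.3266] F [-1.7 -0.6 -2.1] gap 0.643 grip 0.0 shift cm [ 0.12 -5.97 12.22] turn [-0.0043  0.0013  0.0027]
```

Call:
move_arm --series '[{"tx": 0.1, "ty": -1.8, "tz": 3.2, "rx": 0, "ry": 0, "rz": 0, "claw": 5.5}, {"tx": 0, "ty": -1.8, "tz": 3.2, "rx": 0, "ry": 0, "rz": 0, "claw": 5.5}, {"tx": 0, "ty": -1.8, "tz": 3.2, "rx": 0, "ry": 0, "rz": 0, "claw": 5.5}, {"tx": 0, "ty": -0.6, "tz": 2.6, "rx": 0, "ry": 0, "rz": 0, "claw": 5.5}, {"tx": 0, "ty": 0, "tz": 0, "rx": 0, "ry": 0, "rz": 0, "claw": 5.5}]'

```text
time: 2.77
position: [0.5112, 0.1631, 0.1885]
ee_rot: [0.118, 0.69, 0.704, 0.117]
ft_force: [-0.8, 0.8, -1.3]
finger_gap: 0.647
grasp_force: 0.0
```

```bash
python3 - <<'E'
from h import *
togo([.5441,.1662,.0974],RT(1.2,20))
cv2.imwrite('pics/w4.png',eyes.snapshot('wrist'))
togo([.5441,.1662,.0974],RT(1.2,20))
E
```

```text
t 2.77 pos [0.5112 0.1631 0.1885] F [-0.8  0.8 -1.3] gap 0.647 grip 0.0 shift cm [0.29 0.12 9.69] turn [-0.0141  0.005  -0.0008]
t 2.82 pos [0.5135 0.164  0.1924] F [-0.1 -0.7  0.7] gap 0.642 grip 0.0 shift cm [ 0.2  -0.28  9.97] turn [-0.0088  0.0035 -0.0012]
```

Call:
move_arm --series '[{"tx": 0.1, "ty": -0.15, "tz": 2.5, "rx": -0.005, "ry": 0.003, "rz": 0, "claw": 5.5}, {"tx": 0.1, "ty": -0.1, "tz": 2.5, "rx": 0, "ry": 0, "rz": 0, "claw": 5.5}, {"tx": 0, "ty": 0, "tz": 2.5, "rx": 0, "ry": 0, "rz": 0, "claw": 5.5}, {"tx": 0, "ty": 0, "tz": 2.4, "rx": 0, "ry": 0, "rz": 0, "claw": 5.5}, {"tx": 0, "ty": 0, "tz": 0, "rx": 0, "ry": 0, "rz": 0, "claw": 5.5}]'

```text
time: 3.23
position: [0.5479, 0.1676, 0.1005]
ee_rot: [0.121, 0.69, 0.703, 0.125]
ft_force: [-1.0, 0.3, -1.2]
finger_gap: 0.65
grasp_force: 0.0
```

```bash
python3 - <<'E'
from h import *
i=eyes.snapshot('side')
togo([.5441,.1662,.0974],RT(1.2,20))
w=eyes.snapshot('wrist')
c=lambda i,x,y,w,h:cv2.resize(i[y:y+h,x:x+w],(400,400),interpolation=cv2.INTER_CUBIC)
cv2.imwrite('pics/g1.png',cv2.convertScaleAbs(np.hstack([c(i,245,140,140,140),c(w,160,60,320,320)]),alpha=1.4,beta=10))
togo([.5441,.1662,.0974],RT(1.2,20))
E
```

```text
t 3.28 pos [0.5482 0.1679 0.1023] F [-0.3 -0.  -0.4] gap 0.642 grip 0.0 shift cm [-0.16 -0.55  0.31] turn [ 0.0026 -0.0013 -0.0018]
t 3.33 pos [0.5489 0.1684 0.1039] F [ 0.2  0.6 -0.1] gap 0.642 grip 0.0 shift cm [-0.21 -0.68  0.44] turn [ 0.0054 -0.0023 -0.0018]
```

View pics/g1.png

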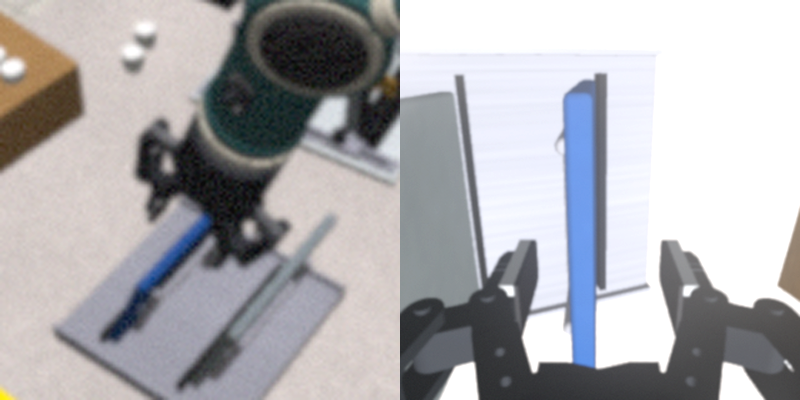

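The cover lies between the open fingers, about 6 mm off their centre, which agrees with the computed shift.

Call:
move_arm --series '[{"tx": -0.15, "ty": -0.6, "tz": 0.3, "rx": 0, "ry": 0, "rz": 0, "claw": 5.5}, {"tx": 0, "ty": 0, "tz": 0, "rx": 0, "ry": 0, "rz": 0, "claw": 5.5}, {"tx": 0, "ty": 0, "tz": 0, "rx": 0, "ry": 0, "rz": 0, "claw": 5.5}, {"tx": 0, "ty": 0, "tz": 0, "rx": 0, "ry": 0, "rz": 0, "claw": 5.5}]'

```text
time: 3.67
position: [0.5431, 0.1672, 0.0989]
ee_rot: [0.123, 0.689, 0.703, 0.128]
ft_force: [-0.1, 0.2, -0.1]
finger_gap: 0.645
grasp_force: 0.0
```

```bash
python3 - <<'E'
from h import *
togo([.5441,.1662,.0974],RT(1.2,20))
E
```

```text
t 3.67 pos [0.5431 0.1672 0.0989] F [-0.1  0.2 -0.1] gap 0.645 grip 0.0 shift cm [-0.1   0.04  0.18] turn [ 0.007  -0.0033 -0.001 ]
```

Call:
move_arm --series '[{"tx": -0.1, "ty": 0, "tz": 0.15, "rx": 0.006, "ry": -0.003, "rz": 0, "claw": 3}, {"tx": 0, "ty": 0, "tz": 0, "rx": 0, "ry": 0, "rz": 0, "claw": 1.5}, {"tx": 0, "ty": 0, "tz": 0, "rx": 0, "ry": 0, "rz": 0, "claw": 0.5}, {"tx": 0, "ty": 0, "tz": 0, "rx": 0, "ry": 0, "rz": 0, "claw": 0.5}, {"tx": 0, "ty": 0, "tz": 0, "rx": 0, "ry": 0, "rz": 0, "claw": 0.5}]' --grip_force 60

```text
time: 4.08
position: [0.5434, 0.1661, 0.0963]
ee_rot: [0.121, 0.689, 0.703, 0.124]
ft_force: [-0.2, -0.1, 1.7]
finger_gap: 0.103
grasp_force: 60.5
```

Call:
move_arm --series '[{"tx": 0, "ty": 0, "tz": 0, "rx": 0, "ry": 0, "rz": 0, "claw": 0.5}, {"tx": 0, "ty": 0, "tz": 0, "rx": 0, "ry": 0, "rz": 0, "claw": 0.5}, {"tx": 0, "ty": 0, "tz": 0, "rx": 0, "ry": 0, "rz": 0, "claw": 0.5}, {"tx": 0, "ty": 0, "tz": 0, "rx": 0, "ry": 0, "rz": 0, "claw": 0.5}]' --grip_force 60

```text
time: 4.42
position: [0.5434, 0.1661, 0.0963]
ee_rot: [0.121, 0.689, 0.703, 0.124]
ft_force: [1.0, -0.3, 1.3]
finger_gap: 0.106
grasp_force: 60.6
```

Call:
move_arm --series '[{"tx": 0, "ty": 0, "tz": -1.5, "rx": 0, "ry": 0, "rz": 0, "claw": 0.5}, {"tx": 0, "ty": 0, "tz": -3, "rx": 0, "ry": 0, "rz": 0, "claw": 0.5}, {"tx": 0, "ty": 0, "tz": -3.5, "rx": 0, "ry": 0, "rz": 0, "claw": 0.5}, {"tx": 0, "ty": 0, "tz": -3.5, "rx": 0, "ry": 0, "rz": 0, "claw": 0.5}, {"tx": 0, "ty": 0, "tz": -3.5, "rx": 0, "ry": 0, "rz": 0, "claw": 0.5}]'

```text
time: 4.83
position: [0.4901, 0.1645, 0.2368]
ee_rot: [0.12, 0.69, 0.703, 0.122]
ft_force: [0.7, -0.6, -2.5]
finger_gap: 0.107
grasp_force: 61.0
```

Call:
move_arm --series '[{"tx": -2, "ty": 0, "tz": -1, "rx": 0, "ry": 0, "rz": 0, "claw": 0.5}, {"tx": -3.5, "ty": 0, "tz": 0, "rx": 0, "ry": 0, "rz": 0, "claw": 0.5}, {"tx": -3.5, "ty": 0, "tz": 0, "rx": 0, "ry": 0, "rz": 0, "claw": 0.5}, {"tx": -3.5, "ty": 0, "tz": 0, "rx": 0, "ry": 0, "rz": 0, "claw": 0.5}, {"tx": -2, "ty": 0, "tz": 0, "rx": 0, "ry": 0, "rz": 0, "claw": 0.5}]'

```text
time: 5.25
position: [0.49, 0.0175, 0.2453]
ee_rot: [0.121, 0.69, 0.703, 0.123]
ft_force: [0.5, -0.1, -1.1]
finger_gap: 0.106
grasp_force: 61.0
```

```bash
python3 - <<'E'
from h import *
togo([.456,-.1953,.1598+.08],RT(5.4,25))
E
```

```text
t 5.25 pos [0.49   0.0175 0.2453] F [ 0.5 -0.1 -1.1] gap 0.106 grip 61.0 shift cm [-21.22  -3.78  -0.75] turn [-0.0905  0.0294 -0.0692]
```

Call:
move_arm --series '[{"tx": -3.5, "ty": -0.8, "tz": 0, "rx": -0.03, "ry": 0.01, "rz": -0.023, "claw": 0.5}, {"tx": -3.5, "ty": -0.8, "tz": 0, "rx": -0.03, "ry": 0.01, "rz": -0.023, "claw": 0.5}, {"tx": -3.5, "ty": -0.8, "tz": 0, "rx": -0.03, "ry": 0.01, "rz": -0.023, "claw": 0.5}, {"tx": -3.5, "ty": -0.6, "tz": 0, "rx": 0, "ry": 0, "rz": 0, "claw": 0.5}, {"tx": -3.3, "ty": 0, "tz": 0, "rx": 0, "ry": 0, "rz": 0, "claw": 0.5}]'

```text
time: 5.67
position: [0.4722, -0.1534, 0.2325]
ee_rot: [0.143, 0.658, 0.722, 0.16]
ft_force: [1.0, 0.3, -2.3]
finger_gap: 0.109
grasp_force: 61.0
```

Call:
move_arm --series '[{"tx": -2, "ty": 0, "tz": 0, "rx": 0, "ry": 0, "rz": 0, "claw": 0.5}, {"tx": 0, "ty": 0, "tz": 0, "rx": 0, "ry": 0, "rz": 0, "claw": 0.5}, {"tx": 0, "ty": 0, "tz": 0, "rx": 0, "ry": 0, "rz": 0, "claw": 0.5}, {"tx": 0, "ty": 0, "tz": 0, "rx": 0, "ry": 0, "rz": 0, "claw": 0.5}]'

```text
time: 6.0
position: [0.4761, -0.1716, 0.2336]
ee_rot: [0.144, 0.658, 0.722, 0.16]
ft_force: [0.1, 0.4, -2.0]
finger_gap: 0.109
grasp_force: 61.1
```

```bash
python3 - <<'E'
from h import *
togo([.456,-.1953,.035+.08],RT(5.4,25))
E
```

```text
t 6.0 pos [ 0.4761 -0.1716  0.2336] F [ 0.1  0.4 -2. ] gap 0.109 grip 61.1 shift cm [-2.21 -7.01  9.82] turn [-0.0021 -0.0031 -0.0018]
```

Call:
move_arm --series '[{"tx": -2.2, "ty": -2, "tz": -0.9, "rx": 0, "ry": 0, "rz": 0, "claw": 0.5}, {"tx": 0, "ty": -1.2, "tz": 2.6, "rx": 0, "ry": 0, "rz": 0, "claw": 0.5}, {"tx": 0, "ty": -1.2, "tz": 2.6, "rx": 0, "ry": 0, "rz": 0, "claw": 0.5}, {"tx": 0, "ty": -1.2, "tz": 2.6, "rx": 0, "ry": 0, "rz": 0, "claw": 0.5}, {"tx": 0, "ty": -0.6, "tz": 1.3, "rx": 0, "ry": 0, "rz": 0, "claw": 0.5}]'

```text
time: 6.42
position: [0.4553, -0.1929, 0.1302]
ee_rot: [0.142, 0.657, 0.723, 0.16]
ft_force: [-0.5, 0.9, -2.6]
finger_gap: 0.112
grasp_force: 61.1
```

Call:
move_arm --series '[{"tx": 0, "ty": 0, "tz": 0, "rx": 0, "ry": 0, "rz": 0, "claw": 0.5}, {"tx": 0, "ty": 0, "tz": 0, "rx": 0, "ry": 0, "rz": 0, "claw": 0.5}, {"tx": 0, "ty": 0, "tz": 0, "rx": 0, "ry": 0, "rz": 0, "claw": 0.5}]'

```text
time: 6.67
position: [0.4587, -0.1958, 0.1358]
ee_rot: [0.146, 0.657, 0.722, 0.161]
ft_force: [-0.8, -1.0, -1.5]
finger_gap: 0.107
grasp_force: 61.1
```

```bash
python3 - <<'E'
from h import *
import pickle
togo([.456,-.1953,.035+.08],RT(5.4,25))
m=eyes.camera_model('wrist');w=eyes.snapshot('wrist');pickle.dump(m,open('w5.pkl','wb'));cv2.imwrite('pics/w5.png',w)
s=eyes.snapshot('side')
a=cv2.resize(w[:300,160:480],(500,469),interpolation=cv2.INTER_CUBIC)
b=cv2.resize(s[95:220,300:430],(300,288),interpolation=cv2.INTER_CUBIC)
o=np.zeros((469,800,3),np.uint8);o[:,:500]=a;o[:288,500:]=b
cv2.imwrite('pics/w5v.png',cv2.convertScaleAbs(o,alpha=1.3,beta=15))
E
```

```text
t 6.67 pos [ 0.4587 -0.1958  0.1358] F [-0.8 -1.  -1.5] gap 0.107 grip 61.1 shift cm [ 0.07 -1.12  1.77] turn [ 0.0017 -0.0008  0.0009]
```

View pics/w5v.png

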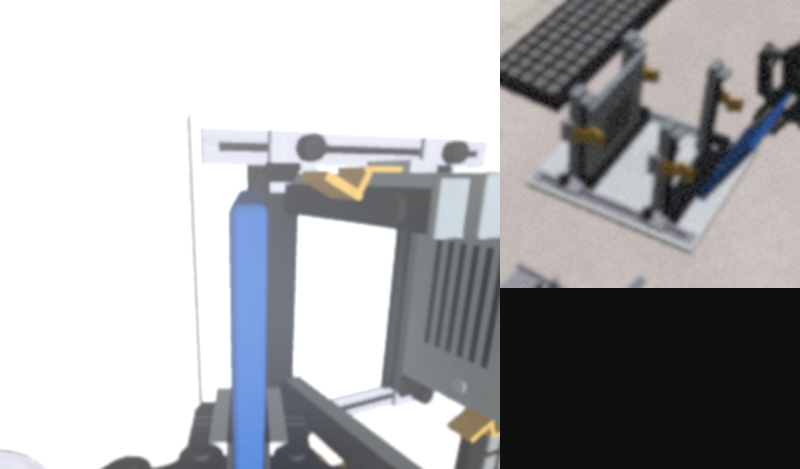

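The cover hangs in front of the empty bay, with its +y end at crop (248,195) level with the clip. Next I'll lower it to just above the lip and feel back for the rests.

Call:
move_arm --series '[{"tx": 0, "ty": -0.4, "tz": 0.9, "rx": 0, "ry": 0, "rz": 0, "claw": 0.5}, {"tx": 0, "ty": -0.4, "tz": 0.85, "rx": 0, "ry": 0, "rz": 0, "claw": 0.5}, {"tx": 0, "ty": 0, "tz": 0, "rx": 0, "ry": 0, "rz": 0, "claw": 0.5}, {"tx": 0, "ty": 0, "tz": 0, "rx": 0, "ry": 0, "rz": 0, "claw": 0.5}, {"tx": 0, "ty": 0, "tz": 0, "rx": 0, "ry": 0, "rz": 0, "claw": 0.5}]'

```text
time: 7.18
position: [0.4576, -0.196, 0.1147]
ee_rot: [0.145, 0.657, 0.722, 0.161]
ft_force: [0.2, -0.1, -2.0]
finger_gap: 0.111
grasp_force: 61.0
```

Call:
move_arm --series '[{"tx": 0, "ty": 0.91, "tz": 0.42, "rx": 0, "ry": 0, "rz": 0, "claw": 0.5}, {"tx": 0, "ty": 0.91, "tz": 0.42, "rx": 0, "ry": 0, "rz": 0, "claw": 0.5}, {"tx": 0, "ty": 0.45, "tz": 0.21, "rx": 0, "ry": 0, "rz": 0, "claw": 0.5}, {"tx": 0, "ty": 0, "tz": 0, "rx": 0, "ry": 0, "rz": 0, "claw": 0.5}, {"tx": 0, "ty": 0, "tz": 0, "rx": 0, "ry": 0, "rz": 0, "claw": 0.5}]'

```text
time: 7.6
position: [0.4834, -0.1935, 0.1154]
ee_rot: [0.145, 0.657, 0.722, 0.161]
ft_force: [0.3, -0.8, -2.2]
finger_gap: 0.105
grasp_force: 61.0
```

```bash
python3 - <<'E'
from h import *
z=RT(5.4,25).apply([0,0,1]);S=np.array([.533,-.188,0])+.0015*np.array([.9955,.094,0]);S[2]=.037
togo(S-.088*z,RT(5.4,25))
E
```

```text
t 7.6 pos [ 0.4834 -0.1935  0.1154] F [ 0.3 -0.8 -2.2] gap 0.105 grip 61.0 shift cm [0.08 1.35 0.48] turn [ 0.0001 -0.0018  0.0003]
```

Call:
move_arm --series '[{"tx": 0.05, "ty": 0.27, "tz": 0.12, "rx": 0, "ry": 0, "rz": 0, "claw": 0.5}, {"tx": 0.03, "ty": 0.27, "tz": 0.12, "rx": 0, "ry": 0, "rz": 0, "claw": 0.5}, {"tx": 0, "ty": 0.27, "tz": 0.12, "rx": 0, "ry": 0, "rz": 0, "claw": 0.5}, {"tx": 0, "ty": 0, "tz": 0, "rx": 0, "ry": 0, "rz": 0, "claw": 0.5}, {"tx": 0, "ty": 0, "tz": 0, "rx": 0, "ry": 0, "rz": 0, "claw": 0.5}]'

```text
time: 8.02
position: [0.4916, -0.1921, 0.1154]
ee_rot: [0.145, 0.657, 0.722, 0.161]
ft_force: [-0.2, 0.9, -2.1]
finger_gap: 0.106
grasp_force: 61.1
```

Call:
move_arm --series '[{"tx": 0, "ty": 0.18, "tz": 0.08, "rx": 0, "ry": 0, "rz": 0, "claw": 0.5}, {"tx": 0, "ty": 0, "tz": 0, "rx": 0, "ry": 0, "rz": 0, "claw": 0.5}, {"tx": 0, "ty": 0, "tz": 0, "rx": 0, "ry": 0, "rz": 0, "claw": 0.5}]'

```text
time: 8.27
position: [0.4934, -0.1919, 0.1154]
ee_rot: [0.145, 0.657, 0.722, 0.161]
ft_force: [-1.0, 0.3, -1.8]
finger_gap: 0.109
grasp_force: 61.1
```

Call:
move_arm --series '[{"tx": 0, "ty": 0.18, "tz": 0.08, "rx": 0, "ry": 0, "rz": 0, "claw": 0.5}, {"tx": 0, "ty": 0, "tz": 0, "rx": 0, "ry": 0, "rz": 0, "claw": 0.5}, {"tx": 0, "ty": 0, "tz": 0, "rx": 0, "ry": 0, "rz": 0, "claw": 0.5}]'

```text
time: 8.52
position: [0.4955, -0.1918, 0.1155]
ee_rot: [0.145, 0.657, 0.722, 0.161]
ft_force: [0.2, 0.3, -1.6]
finger_gap: 0.106
grasp_force: 61.1
```

Call:
move_arm --series '[{"tx": 0, "ty": 0.18, "tz": 0.08, "rx": 0, "ry": 0, "rz": 0, "claw": 0.5}, {"tx": 0, "ty": 0, "tz": 0, "rx": 0, "ry": 0, "rz": 0, "claw": 0.5}, {"tx": 0, "ty": 0, "tz": 0, "rx": 0, "ry": 0, "rz": 0, "claw": 0.5}]'

```text
time: 8.77
position: [0.4975, -0.1915, 0.1156]
ee_rot: [0.145, 0.657, 0.722, 0.161]
ft_force: [-0.6, 0.1, -1.3]
finger_gap: 0.107
grasp_force: 61.1
```

Call:
move_arm --series '[{"tx": 0, "ty": 0.18, "tz": 0.08, "rx": 0, "ry": 0, "rz": 0, "claw": 0.5}, {"tx": 0, "ty": 0, "tz": 0, "rx": 0, "ry": 0, "rz": 0, "claw": 0.5}, {"tx": 0, "ty": 0, "tz": 0, "rx": 0, "ry": 0, "rz": 0, "claw": 0.5}]'

```text
time: 9.02
position: [0.4988, -0.1913, 0.1152]
ee_rot: [0.145, 0.657, 0.722, 0.16]
ft_force: [-3.4, -0.7, -0.3]
finger_gap: 0.108
grasp_force: 61.6
```

Contact with the rests is at TCP x of about 0.4985, against 0.4975 predicted. I'll back off 2.5 mm and lower the cover into the channel.

Call:
move_arm --series '[{"tx": 0, "ty": -0.27, "tz": -0.12, "rx": 0, "ry": 0, "rz": 0, "claw": 0.5}, {"tx": 0, "ty": -0.17, "tz": 0.36, "rx": 0, "ry": 0, "rz": 0, "claw": 0.5}, {"tx": 0, "ty": -0.17, "tz": 0.36, "rx": 0, "ry": 0, "rz": 0, "claw": 0.5}, {"tx": 0, "ty": 0, "tz": 0, "rx": 0, "ry": 0, "rz": 0, "claw": 0.5}, {"tx": 0, "ty": 0, "tz": 0, "rx": 0, "ry": 0, "rz": 0, "claw": 0.5}]'

```text
time: 9.43
position: [0.496, -0.1914, 0.1069]
ee_rot: [0.145, 0.657, 0.722, 0.161]
ft_force: [0.9, 0.2, -1.9]
finger_gap: 0.108
grasp_force: 61.0
```

Call:
move_arm --series '[{"tx": 0, "ty": -0.13, "tz": 0.27, "rx": 0, "ry": 0, "rz": 0, "claw": 0.5}, {"tx": 0, "ty": 0, "tz": 0, "rx": 0, "ry": 0, "rz": 0, "claw": 0.5}, {"tx": 0, "ty": -0.08, "tz": 0.18, "rx": 0, "ry": 0, "rz": 0, "claw": 0.5}, {"tx": 0, "ty": 0, "tz": 0, "rx": 0, "ry": 0, "rz": 0, "claw": 0.5}, {"tx": 0, "ty": 0, "tz": 0, "rx": 0, "ry": 0, "rz": 0, "claw": 0.5}]'

```text
time: 9.85
position: [0.4962, -0.1915, 0.1024]
ee_rot: [0.145, 0.657, 0.722, 0.161]
ft_force: [-0.1, -0.3, -1.9]
finger_gap: 0.11
grasp_force: 61.1
```

Call:
move_arm --series '[{"tx": 0, "ty": -0.08, "tz": 0.18, "rx": 0, "ry": 0, "rz": 0, "claw": 0.5}, {"tx": 0, "ty": 0, "tz": 0, "rx": 0, "ry": 0, "rz": 0, "claw": 0.5}, {"tx": 0, "ty": -0.06, "tz": 0.14, "rx": 0, "ry": 0, "rz": 0, "claw": 0.5}, {"tx": 0, "ty": 0, "tz": 0, "rx": 0, "ry": 0, "rz": 0, "claw": 0.5}, {"tx": 0, "ty": 0, "tz": 0, "rx": 0, "ry": 0, "rz": 0, "claw": 0.5}]'

```text
time: 10.27
position: [0.4963, -0.1916, 0.0989]
ee_rot: [0.145, 0.657, 0.722, 0.161]
ft_force: [0.4, -0.2, -2.7]
finger_gap: 0.108
grasp_force: 61.1
```

Call:
move_arm --series '[{"tx": 0, "ty": -0.06, "tz": 0.14, "rx": 0, "ry": 0, "rz": 0, "claw": 0.5}, {"tx": 0, "ty": 0, "tz": 0, "rx": 0, "ry": 0, "rz": 0, "claw": 0.5}, {"tx": 0, "ty": 0, "tz": 0, "rx": 0, "ry": 0, "rz": 0, "claw": 0.5}]'

```text
time: 10.52
position: [0.4967, -0.1918, 0.0979]
ee_rot: [0.145, 0.657, 0.722, 0.161]
ft_force: [1.1, -0.7, -0.2]
finger_gap: 0.106
grasp_force: 61.4
```

```bash
python3 - <<'E'
from h import *
ex=np.array([.9955,.094,0])
def T(l,dx=0,lift=.0003):
    r=RT(5.4,l);B=np.array([.5337,-.1883,0.016+.005*np.sin(np.radians(l))+lift])+dx*ex
    return r,B-.088*r.apply([0,0,1])
togo(T(25)[1],T(25)[0])
L=[(25,0),(21,0),(17,0),(14,0),(11,0),(8,.0),(6,.0),(4,.0),(2,.0),(0,.0),(0,.001)]
for a,b in zip(L,L[1:]):
    r,p=T(*a);r2,p2=T(*b);print(b,p2.round(4),(r.inv().apply(p2-p)*100).round(2),(r.inv()*r2).as_rotvec().round(4))
E
```

```text
t 10.52 pos [ 0.4967 -0.1918  0.0979] F [ 1.1 -0.7 -0.2] gap 0.106 grip 61.4 shift cm [-0.    0.01 -0.03] turn [ 0.0006 -0.001  -0.0007]
(21, 0) [ 0.5023 -0.1913  0.1002] [0.   0.6  0.05] [ 0.0698  0.     -0.    ]
(17, 0) [ 0.5081 -0.1907  0.1019] [0.   0.6  0.05] [0.0698 0.     0.    ]
(14, 0) [ 0.5125 -0.1903  0.1029] [-0.    0.45  0.04] [0.0524 0.     0.    ]
(11, 0) [ 0.517  -0.1899  0.1036] [-0.    0.45  0.04] [0.0524 0.     0.    ]
(8, 0.0) [ 0.5215 -0.1895  0.1041] [-0.    0.46  0.04] [ 0.0524 -0.      0.    ]
(6, 0.0) [ 0.5245 -0.1892  0.1043] [0.   0.3  0.02] [ 0.0349  0.     -0.    ]
(4, 0.0) [ 0.5276 -0.1889  0.1044] [-0.    0.31  0.02] [ 0.0349 -0.      0.    ]
(2, 0.0) [ 0.5306 -0.1886  0.1044] [0.   0.31 0.02] [ 0.0349  0.     -0.    ]
(0, 0.0) [ 0.5337 -0.1883  0.1043] [-0.    0.31  0.02] [0.0349 0.     0.    ]
(0, 0.001) [ 0.5347 -0.1882  0.1043] [-0.   0.1  0. ] [0. 0. 0.]
```

Call:
move_arm --series '[{"tx": 0, "ty": 0.3, "tz": 0.0, "rx": 0.035, "ry": 0, "rz": 0, "claw": 0.5}, {"tx": 0, "ty": 0.3, "tz": 0.03, "rx": 0.035, "ry": 0, "rz": 0, "claw": 0.5}, {"tx": 0, "ty": 0.3, "tz": 0.02, "rx": 0.035, "ry": 0, "rz": 0, "claw": 0.5}, {"tx": 0, "ty": 0.3, "tz": 0.03, "rx": 0.035, "ry": 0, "rz": 0, "claw": 0.5}, {"tx": 0, "ty": 0, "tz": 0, "rx": 0, "ry": 0, "rz": 0, "claw": 0.5}]'

```text
time: 10.93
position: [0.5095, -0.191, 0.1023]
ee_rot: [0.099, 0.665, 0.732, 0.109]
ft_force: [-1.2, -1.6, -1.5]
finger_gap: 0.101
grasp_force: 61.2
```

Call:
move_arm --series '[{"tx": 0, "ty": 0.22, "tz": 0.02, "rx": 0.026, "ry": 0, "rz": 0, "claw": 0.5}, {"tx": 0, "ty": 0.23, "tz": 0.02, "rx": 0.026, "ry": 0, "rz": 0, "claw": 0.5}, {"tx": 0, "ty": 0, "tz": 0, "rx": 0, "ry": 0, "rz": 0, "claw": 0.5}, {"tx": 0, "ty": 0, "tz": 0, "rx": 0, "ry": 0, "rz": 0, "claw": 0.5}]'

```text
time: 11.27
position: [0.5128, -0.1903, 0.1025]
ee_rot: [0.082, 0.668, 0.734, 0.091]
ft_force: [-0.7, -0.9, 0.5]
finger_gap: 0.111
grasp_force: 61.6
```

```bash
cat >> h.py <<'E'
def T(l,dx=0,lift=.0003):
    r=RT(5.4,l);B=np.array([.5337,-.1883,0.016+.005*np.sin(np.radians(l))+lift])+dx*np.array([.9955,.094,0])
    return B-.088*r.apply([0,0,1]),r
E
python3 -c "
from h import *
togo(*T(14))"
```

```text
t 11.27 pos [ 0.5128 -0.1903  0.1025] F [-0.7 -0.9  0.5] gap 0.111 grip 61.6 shift cm [ 0.01 -0.02 -0.04] turn [ 0.0022 -0.001   0.0001]
```

Call:
move_arm --series '[{"tx": 0, "ty": 0.22, "tz": 0, "rx": 0.027, "ry": 0, "rz": 0, "claw": 0.5}, {"tx": 0, "ty": 0.22, "tz": 0.02, "rx": 0.027, "ry": 0, "rz": 0, "claw": 0.5}, {"tx": 0, "ty": 0, "tz": 0, "rx": 0, "ry": 0, "rz": 0, "claw": 0.5}, {"tx": 0, "ty": 0, "tz": 0, "rx": 0, "ry": 0, "rz": 0, "claw": 0.5}]'

```text
time: 11.6
position: [0.516, -0.1901, 0.1033]
ee_rot: [0.064, 0.67, 0.737, 0.071]
ft_force: [-4.8, -1.8, 5.5]
finger_gap: 0.106
grasp_force: 62.4
```

Call:
move_arm --series '[{"tx": 0, "ty": 0.23, "tz": 0.02, "rx": 0.026, "ry": 0, "rz": 0, "claw": 0.5}, {"tx": 0, "ty": 0.23, "tz": 0.02, "rx": 0.026, "ry": 0, "rz": 0, "claw": 0.5}, {"tx": 0, "ty": 0, "tz": 0, "rx": 0, "ry": 0, "rz": 0, "claw": 0.5}, {"tx": 0, "ty": 0, "tz": 0, "rx": 0, "ry": 0, "rz": 0, "claw": 0.5}]'

```text
time: 11.93
position: [0.5214, -0.1895, 0.1038]
ee_rot: [0.047, 0.671, 0.738, 0.052]
ft_force: [-1.1, -0.5, 4.3]
finger_gap: 0.108
grasp_force: 62.2
```

```bash
python3 -c "
from h import *
togo(*T(8));togo(*T(6))"
```

```text
t 11.93 pos [ 0.5214 -0.1895  0.1038] F [-1.1 -0.5  4.3] gap 0.108 grip 62.2 shift cm [ 0.    0.01 -0.03] turn [ 0.0009 -0.0012 -0.    ]
t 11.93 pos [ 0.5214 -0.1895  0.1038] F [-1.1 -0.5  4.3] gap 0.108 grip 62.2 shift cm [ 0.    0.32 -0.  ] turn [ 0.0358 -0.0012 -0.    ]
```

Forces stay low, so I'll continue in small steps.

Call:
move_arm --series '[{"tx": 0, "ty": 0.16, "tz": -0.02, "rx": 0.018, "ry": 0, "rz": 0, "claw": 0.5}, {"tx": 0, "ty": 0.16, "tz": 0, "rx": 0.018, "ry": 0, "rz": 0, "claw": 0.5}, {"tx": 0, "ty": 0, "tz": 0, "rx": 0, "ry": 0, "rz": 0, "claw": 0.5}, {"tx": 0, "ty": 0, "tz": 0, "rx": 0, "ry": 0, "rz": 0, "claw": 0.5}]'

```text
time: 12.27
position: [0.5245, -0.1891, 0.104]
ee_rot: [0.034, 0.672, 0.739, 0.038]
ft_force: [-0.8, -2.0, 3.7]
finger_gap: 0.109
grasp_force: 62.0
```

Call:
move_arm --series '[{"tx": 0, "ty": 0.16, "tz": 0, "rx": 0.018, "ry": 0, "rz": 0, "claw": 0.5}, {"tx": 0, "ty": 0.15, "tz": 0, "rx": 0.017, "ry": 0, "rz": 0, "claw": 0.5}, {"tx": 0, "ty": 0, "tz": 0, "rx": 0, "ry": 0, "rz": 0, "claw": 0.5}, {"tx": 0, "ty": 0, "tz": 0, "rx": 0, "ry": 0, "rz": 0, "claw": 0.5}]'

```text
time: 12.6
position: [0.5276, -0.1887, 0.1042]
ee_rot: [0.022, 0.673, 0.739, 0.025]
ft_force: [-0.9, -1.9, 2.9]
finger_gap: 0.106
grasp_force: 61.9
```

```bash
python3 -c "
from h import *
togo(*T(2))"
```

```text
t 12.6 pos [ 0.5276 -0.1887  0.1042] F [-0.9 -1.9  2.9] gap 0.106 grip 61.9 shift cm [-0.02  0.3  -0.01] turn [ 0.0323 -0.0015  0.0003]
```

Call:
move_arm --series '[{"tx": 0, "ty": 0.16, "tz": 0, "rx": 0.018, "ry": 0, "rz": 0, "claw": 0.5}, {"tx": 0, "ty": 0.15, "tz": 0, "rx": 0.017, "ry": 0, "rz": 0, "claw": 0.5}, {"tx": 0, "ty": 0, "tz": 0, "rx": 0, "ry": 0, "rz": 0, "claw": 0.5}, {"tx": 0, "ty": 0, "tz": 0, "rx": 0, "ry": 0, "rz": 0, "claw": 0.5}]'

```text
time: 12.93
position: [0.5316, -0.188, 0.1042]
ee_rot: [0.011, 0.673, 0.739, 0.013]
ft_force: [2.9, -0.4, -2.0]
finger_gap: 0.107
grasp_force: 61.1
```

Call:
move_arm --series '[{"tx": 0, "ty": 0.15, "tz": 0, "rx": 0.017, "ry": 0, "rz": 0, "claw": 0.5}, {"tx": 0, "ty": 0.15, "tz": 0, "rx": 0.017, "ry": 0, "rz": 0, "claw": 0.5}, {"tx": 0, "ty": 0, "tz": 0, "rx": 0, "ry": 0, "rz": 0, "claw": 0.5}, {"tx": 0, "ty": 0, "tz": 0, "rx": 0, "ry": 0, "rz": 0, "claw": 0.5}]'

```text
time: 13.27
position: [0.5329, -0.1879, 0.1042]
ee_rot: [-0.002, 0.673, 0.74, -0.001]
ft_force: [-2.8, -0.4, 0.6]
finger_gap: 0.107
grasp_force: 61.8
```

```bash
python3 -c "
from h import *
togo(*T(0))
s=eyes.snapshot('side');a=cv2.resize(s[95:195,330:430],(400,400),interpolation=cv2.INTER_CUBIC)
w=eyes.snapshot('wrist');cv2.imwrite('pics/w6.png',w);b=cv2.resize(w[0:260,200:460],(400,400),interpolation=cv2.INTER_CUBIC)
cv2.imwrite('pics/s6.png',cv2.convertScaleAbs(np.hstack([a,b]),alpha=1.3,beta=15))
"
```

```text
t 13.27 pos [ 0.5329 -0.1879  0.1042] F [-2.8 -0.4  0.6] gap 0.107 grip 61.8 shift cm [-0.05  0.08 -0.01] turn [-0.0036 -0.0021  0.0005]
```

View pics/s6.png

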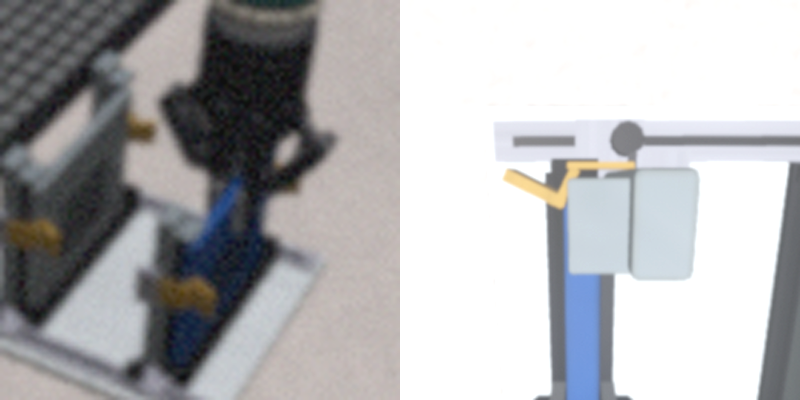

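The wrist view shows the cover upright under the tab, with the +y clip nose at (560,205) at its front face. I'll press further to make sure both clips snap.

Call:
move_arm --series '[{"tx": 0, "ty": 0.12, "tz": 0, "rx": 0, "ry": 0, "rz": 0, "claw": 0.5}, {"tx": 0, "ty": 0, "tz": 0, "rx": 0, "ry": 0, "rz": 0, "claw": 0.5}, {"tx": 0, "ty": 0, "tz": 0, "rx": 0, "ry": 0, "rz": 0, "claw": 0.5}]'

```text
time: 13.62
position: [0.533, -0.1879, 0.1042]
ee_rot: [-0.002, 0.673, 0.74, -0.001]
ft_force: [-6.1, -0.7, 2.3]
finger_gap: 0.106
grasp_force: 61.8
```

Call:
move_arm --series '[{"tx": 0, "ty": 0.12, "tz": 0, "rx": 0, "ry": 0, "rz": 0, "claw": 0.5}, {"tx": 0, "ty": 0, "tz": 0, "rx": 0, "ry": 0, "rz": 0, "claw": 0.5}, {"tx": 0, "ty": 0, "tz": 0, "rx": 0, "ry": 0, "rz": 0, "claw": 0.5}]'

```text
time: 13.87
position: [0.5333, -0.1878, 0.1042]
ee_rot: [-0.003, 0.673, 0.74, -0.002]
ft_force: [-9.1, -0.8, 4.3]
finger_gap: 0.105
grasp_force: 62.2
```

Call:
move_arm --series '[{"tx": 0, "ty": 0.2, "tz": 0, "rx": 0, "ry": 0, "rz": 0, "claw": 0.5}, {"tx": 0, "ty": 0, "tz": 0, "rx": 0, "ry": 0, "rz": 0, "claw": 0.5}, {"tx": 0, "ty": 0, "tz": 0, "rx": 0, "ry": 0, "rz": 0, "claw": 0.5}]'

```text
time: 14.12
position: [0.5342, -0.1877, 0.1041]
ee_rot: [-0.004, 0.673, 0.74, -0.002]
ft_force: [-11.4, -1.6, 7.6]
finger_gap: 0.107
grasp_force: 62.5
```

Call:
move_arm --series '[{"tx": 0, "ty": 0.2, "tz": 0, "rx": 0, "ry": 0, "rz": 0, "claw": 0.5}, {"tx": 0, "ty": 0, "tz": 0, "rx": 0, "ry": 0, "rz": 0, "claw": 0.5}, {"tx": 0, "ty": 0, "tz": 0, "rx": 0, "ry": 0, "rz": 0, "claw": 0.5}]'

```text
time: 14.37
position: [0.5344, -0.1877, 0.1041]
ee_rot: [-0.005, 0.673, 0.74, -0.004]
ft_force: [-16.6, -2.5, 10.7]
finger_gap: 0.104
grasp_force: 63.1
```

```bash
python3 -c "
from h import *
togo(*T(0));print(ctrl.observe()['moment'])"
```

```text
t 14.37 pos [ 0.5344 -0.1877  0.1041] F [-16.6  -2.5  10.7] gap 0.104 grip 63.1 shift cm [-0.05 -0.08 -0.02] turn [-0.0125 -0.0031  0.0008]
[-0.51350088  2.75282213  0.1510058 ]
```

Call:
move_arm --series '[{"tx": 0, "ty": 0.2, "tz": 0, "rx": 0, "ry": 0, "rz": 0, "claw": 0.5}, {"tx": 0, "ty": 0, "tz": 0, "rx": 0, "ry": 0, "rz": 0, "claw": 0.5}, {"tx": 0, "ty": 0, "tz": 0, "rx": 0, "ry": 0, "rz": 0, "claw": 0.5}]'

```text
time: 14.62
position: [0.5344, -0.1877, 0.1041]
ee_rot: [-0.007, 0.673, 0.74, -0.005]
ft_force: [-22.5, -2.9, 14.2]
finger_gap: 0.105
grasp_force: 63.8
```

Call:
move_arm --series '[{"tx": 0, "ty": -0.4, "tz": 0, "rx": 0, "ry": 0, "rz": 0, "claw": 0.5}, {"tx": 0, "ty": -0.3, "tz": 0, "rx": 0, "ry": 0, "rz": 0, "claw": 0.5}, {"tx": 0, "ty": 0, "tz": 0, "rx": 0, "ry": 0, "rz": 0, "claw": 0.5}, {"tx": 0, "ty": 0, "tz": 0, "rx": 0, "ry": 0, "rz": 0, "claw": 0.5}]'

```text
time: 14.95
position: [0.5331, -0.1878, 0.1041]
ee_rot: [-0.002, 0.673, 0.74, -0.001]
ft_force: [-7.0, -0.8, 2.5]
finger_gap: 0.105
grasp_force: 61.9
```

Call:
move_arm --series '[{"tx": 0, "ty": -0.2, "tz": 0, "rx": 0, "ry": 0, "rz": 0, "claw": 0.5}, {"tx": 0, "ty": 0, "tz": 0, "rx": 0, "ry": 0, "rz": 0, "claw": 0.5}, {"tx": 0, "ty": 0, "tz": 0, "rx": 0, "ry": 0, "rz": 0, "claw": 0.5}]'

```text
time: 15.2
position: [0.5328, -0.1879, 0.1041]
ee_rot: [-0.001, 0.673, 0.74, 0.0]
ft_force: [-1.9, 0.5, -3.1]
finger_gap: 0.107
grasp_force: 61.1
```

```bash
python3 -c "
from h import *
togo(*T(0));print(ctrl.observe()['moment'])"
```

```text
t 15.2 pos [ 0.5328 -0.1879  0.1041] F [-1.9  0.5 -3.1] gap 0.107 grip 61.1 shift cm [-0.05  0.08 -0.02] turn [-0.0015 -0.0019 -0.0001]
[-0.04238614  0.0607354   0.0698076 ]
```

Call:
move_arm --series '[{"tx": 0, "ty": -0.25, "tz": 0, "rx": 0, "ry": 0, "rz": 0, "claw": 0.5}, {"tx": 0, "ty": 0, "tz": 0, "rx": 0, "ry": 0, "rz": 0, "claw": 0.5}, {"tx": 0, "ty": 0, "tz": 0, "rx": 0, "ry": 0, "rz": 0, "claw": 0.5}]'

```text
time: 15.45
position: [0.5325, -0.1881, 0.1044]
ee_rot: [0.001, 0.673, 0.74, 0.002]
ft_force: [6.0, 1.0, -8.2]
finger_gap: 0.109
grasp_force: 60.4
```

```bash
python3 -c "
from h import *
togo(*T(0));print(ctrl.observe()['moment'])
out=[]
for n in('scene','side'):
    a=cv2.imread(f'pics/{n}0.png');b=eyes.snapshot(n);cv2.imwrite(f'pics/{n}7.png',b)
    for i in(a,b):
        k=cv2.inRange(cv2.cvtColor(i,cv2.COLOR_BGR2HSV),(10,110,70),(28,255,255))
        k[:(240 if n=='scene' else 100)]=0;k[310:]=0
        x0,x1=(190,300) if n=='scene' else (325,425)
        k[:,:x0]=0;k[:,x1:]=0
        N,_,st,ce=cv2.connectedComponentsWithStats(k);print(n,[(st[j,4],ce[j].round(1).tolist()) for j in range(1,N) if st[j,4]>5])
"
```

```text
t 15.45 pos [ 0.5325 -0.1881  0.1044] F [ 6.   1.  -8.2] gap 0.109 grip 60.4 shift cm [-0.03  0.12  0.01] turn [ 0.0032 -0.0012 -0.0003]
[ 0.19100944 -1.08391799  0.15164122]
scene [(np.int32(32), [195.8, 263.4]), (np.int32(40), [231.8, 294.0])]
scene [(np.int32(33), [196.0, 263.7]), (np.int32(40), [231.6, 293.8])]
side [(np.int32(9), [341.6, 151.7])]
side [(np.int32(7), [364.1, 125.4]), (np.int32(11), [341.3, 151.5]), (np.int32(8), [380.0, 166.6])]
```

The pull test is resisted (6 N at 0.3 mm), so the clips hold. I'll ease to neutral, open and retreat.

Call:
move_arm --series '[{"tx": 0, "ty": 0.2, "tz": 0.02, "rx": 0, "ry": 0, "rz": 0, "claw": 0.5}, {"tx": 0, "ty": 0, "tz": 0, "rx": 0, "ry": 0, "rz": 0, "claw": 0.5}, {"tx": 0, "ty": 0, "tz": 0, "rx": 0, "ry": 0, "rz": 0, "claw": 2.8}, {"tx": 0, "ty": 0, "tz": 0, "rx": 0, "ry": 0, "rz": 0, "claw": 2.8}, {"tx": 0, "ty": 0, "tz": 0, "rx": 0, "ry": 0, "rz": 0, "claw": 2.8}]'

```text
time: 15.97
position: [0.5328, -0.1885, 0.105]
ee_rot: [-0.0, 0.673, 0.74, 0.0]
ft_force: [0.2, -0.6, 0.5]
finger_gap: 0.328
grasp_force: 0.0
```

Call:
move_arm --series '[{"tx": 0, "ty": 0, "tz": 0, "rx": 0, "ry": 0, "rz": 0, "claw": 2.8}, {"tx": 0, "ty": 0, "tz": -0.5, "rx": 0, "ry": 0, "rz": 0, "claw": 2.8}, {"tx": 0, "ty": 0, "tz": -1.5, "rx": 0, "ry": 0, "rz": 0, "claw": 2.8}, {"tx": 0, "ty": 0, "tz": -3, "rx": 0, "ry": 0, "rz": 0, "claw": 2.8}, {"tx": 0, "ty": 0, "tz": -3, "rx": 0, "ry": 0, "rz": 0, "claw": 2.8}]'

```text
time: 16.38
position: [0.5311, -0.1879, 0.1841]
ee_rot: [-0.003, 0.673, 0.74, -0.001]
ft_force: [0.9, -0.3, 0.4]
finger_gap: 0.323
grasp_force: 0.0
```

Call:
move_arm --series '[{"tx": -2, "ty": 0, "tz": -3, "rx": 0, "ry": 0, "rz": 0, "claw": 2.8}, {"tx": -2.5, "ty": 0, "tz": -3, "rx": 0, "ry": 0, "rz": 0, "claw": 2.8}, {"tx": -2.5, "ty": 0, "tz": -3, "rx": 0, "ry": 0, "rz": 0, "claw": 2.8}, {"tx": 0, "ty": 0, "tz": -2, "rx": 0, "ry": 0, "rz": 0, "claw": 2.8}, {"tx": 0, "ty": 0, "tz": 0, "rx": 0, "ry": 0, "rz": 0, "claw": 2.8}]'

```text
time: 16.8
position: [0.5417, -0.2609, 0.3014]
ee_rot: [0.004, 0.674, 0.739, 0.001]
ft_force: [0.3, 0.4, 0.4]
finger_gap: 0.324
grasp_force: 0.0
```

```bash
python3 -c "
from h import *
import pickle
togo(*T(0))
m=eyes.camera_model('wrist');w=eyes.snapshot('wrist');cv2.imwrite('pics/w8.png',w);pickle.dump(m,open('w8.pkl','wb'))
s=eyes.snapshot('scene');d=eyes.snapshot('side')
c=lambda i,x,y,ww,h:cv2.resize(i[y:y+h,x:x+ww],(400,300),interpolation=cv2.INTER_CUBIC)
wv=cv2.resize(w[:225,160:460],(800,600),interpolation=cv2.INTER_CUBIC)[:600]
o=np.vstack([np.hstack([c(s,180,220,120,90),c(d,300,105,128,96)]),np.hstack([c(w,120,0,300,225),c(d,255,195,120,90)])])
cv2.imwrite('pics/end.png',cv2.convertScaleAbs(o,alpha=1.3,beta=15))
"
```

```text
t 16.8 pos [ 0.5417 -0.2609  0.3014] F [0.3 0.4 0.4] gap 0.324 grip 0.0 shift cm [ 7.4  -0.28 19.68] turn [ 0.0076  0.0046 -0.0022]
```

View pics/end.png

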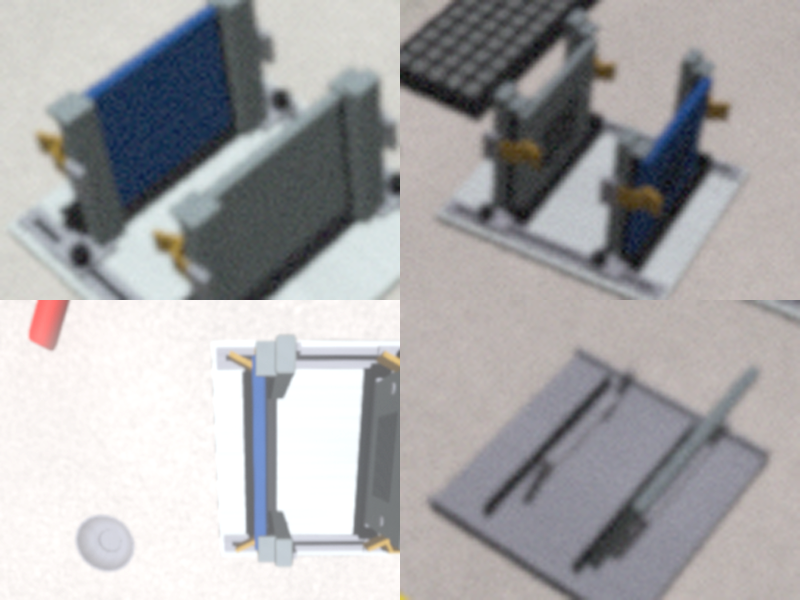

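The blue cover stands upright in the front bay with both clip noses in front of it. The grey cover is still in the stand.

```bash
python3 -c "
from cell import workorder
print(workorder.close_job())"
```

```text
the job is handed in; nothing more can be done
None
```

The blue cover is clipped upright in the front bay of the rack and released, both grey covers are where they were, and the job was handed in at about 17 s; no verdict came back.

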